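# Hang the wire reel on the storage hook

## Task

Lift the wire reel straight up off its upright spindle by its handle, without wrenching it, and gently hang it by the middle of the handle on the arm of the hook stand; the arm is clamped somewhere along its column, so feel for its height. Let go so that the reel hangs free out on the arm, then push it back along the arm until the handle is home against the round backplate, and leave it hanging there at rest. Do not bang or press hard on the hook stand, and leave the other things on the bench alone.

Things in the scene. Friction and masses are not known exactly. Their poses are not given: they have to be found in the camera images.
- reel: the reel: a drum of copper wire between two grey plastic flanges, 110 mm across, 50 mm tall, about 0.25 kg, with a 34 mm bore along z; it stands flat on the spindle's foot, the post in its bore. A stiff upright steel loop handle, 136 mm high in all to its bar's centre, stands on it in the plane x = 0. Origin: centre of the underside; z up along the bore.
- reel_grip (a point): the middle of the reel's handle, on the bar's centre line, 136 mm above the reel's underside; y along the bar. The bar is 9 mm round steel, runs from y = -52 to +52 mm between two upright legs, 6 mm lower than this point, but is bent up to it between y = -16 and +16 mm: the hook's arm settles under this peak. 80 mm free height under the bar.
- spindle: the spindle: a fixed dark steel foot, 120 x 120 mm and 12 mm thick, with an upright steel post 24 mm in diameter whose tapered tip is 87 mm above the table. Origin: on the table under the post's axis.
- hook_stand: the hook stand, fixed: a grey foot 220 x 90 x 12 mm, a square 24 mm column at x = 145 mm that ends 238 mm above the table, and a clamp on it with a level round arm 12 mm in diameter along the stand's x axis (y = 0). The height of the arm's centre line is NOT reported: anywhere from 180 to 235 mm, stiffly clamped. Origin: on the table below the arm; z up, -x to the arm's free end.
- hook_end (a point): point on the table straight below the arm's free end, at x = -68 mm of the stand, where the arm turns up: the upturned end tops out 28 mm above the arm's centre line. The straight part begins at x = -60 mm.
- hook_home (a point): point on the table straight below the bar's centre when the handle is home, x = 65.5 mm of the stand: the bar then touches the front face (x = 70 mm) of the backplate, a steel disc 56 mm across centred on the arm.
- mug: white ceramic mug, 82 mm across, 95 mm tall, handle at its +y; origin under its centre. A bystander.
- compound_bar: carton of polishing compound, 130 x 45 x 40 mm (x, y, z), lying between the two stands; origin under its centre. A bystander.
- compound_bar2: bare brick of polishing compound, 130 x 45 x 40 mm; origin under its centre. A bystander.
- spray_can: grey closed can, 60 mm across, 120 mm tall; origin under its centre. A bystander.
- buff_wheel: flat grey buffing wheel lying on the table, 150 mm across, 27 mm thick; origin under its centre. A bystander.
- hammer: hammer with a wooden handle, lying on the table. A bystander.
- wrench: steel wrench lying on the table. A bystander.
There are look-alikes about, which are no part of the job. What is shaped like the reel but green, red or turquoise is not meant.

How it is judged:
On the way, in this order (a step that is already met when the one before it is completed fails the run):
1. the reel is lifted upright clear of the spindle's post: its underside is more than 88 mm above the table, and it does not touch the spindle (z of reel in the frame of spindle above 0.088 m and contact force between reel and spindle below 0.1 N and angle between reel's own z axis and vertical below 0.5 rad), for 0.1 s.
2. the reel hangs by its handle on the arm, not touched by the robot, with the bar still more than 20 mm from the backplate's home position (contact force between reel and hook_stand above 1 N and y of reel_grip in the frame of hook_stand between -0.015 and 0.015 m and z of reel_grip in the frame of hook_stand above 0.17 m and angle between reel's own z axis and vertical below 0.25 rad and x of reel_grip in the frame of hook_stand between -0.065 and 0.0455 m and contact force between reel and the arm below 0.1 N and contact force between reel and the fingers below 0.1 N), for 0.2 s.
At the end, for the whole second after the job is handed in: the reel hangs upright (within 0.25 rad) by its handle on the hook stand's arm, the middle of the bar within 15 mm of the arm's line and within 8 mm of touching the backplate, at rest (contact force between reel and hook_stand above 1 N and y of reel_grip in the frame of hook_stand between -0.015 and 0.015 m and z of reel_grip in the frame of hook_stand above 0.17 m and angle between reel's own z axis and vertical below 0.25 rad and x of reel_grip in the frame of hook_stand between 0.0575 and 0.0695 m and linear speed of reel below 0.03 m/s and angular speed of reel below 0.3 rad/s).
It fails at once if the reel is wrenched or jammed on the spindle (more than 30 N between them) (contact force between reel and spindle above 30 N).
It fails at once if the reel is banged or pressed on the hook stand with more than 40 N (contact force between reel and hook_stand above 40 N).
It fails at once if the robot presses on the hook stand with more than 40 N (contact force between any of the arm, the fingers and hook_stand above 40 N).
It fails at once if another thing on the bench is moved more than 30 mm (distance of any of mug, compound_bar, compound_bar2, spray_can, buff_wheel, hammer, wrench from where it was at the start of the episode above 0.03 m).
It also fails if it takes over 72 s, if anything falls off the work surface, if the arm or the gripper's body presses on something with over 40 N, if the wrist force passes 120 N, or if a joint passes its speed limit or range.

## Robot

A 6-joint arm with a two-finger parallel gripper is mounted at the origin on the work surface. World frame = base frame: x ahead of the robot, y to its left, z up, the work surface at z = 0. Lengths are in m, angles in rad, forces in N, time in s.
With the tool pointing down it reaches from about 0.375 to 0.9 m from the base axis. Payload 3.1 kg.
Tool frame: the origin (TCP) lies on the centre line of the jaws, within the pads' length; the fingertips stand 8 mm ahead of it and the grasp point (between the pads) lies 11 mm behind it; z points along the fingers, y is the line along which they close (so a half turn about z gives the same grasp; the last joint's range is limited). The gripper opens to 87 mm and grips with 3 to 60 N. Pads are 19 mm wide; open, the fingers measure 117 mm over their backs; the gripper's body (75 mm by 190 mm) begins 51 mm behind the grasp point.
Start: joints at [1.089, 0.527, 1.433, -0, 1.181, -0.178], TCP at [0.187, 0.596, 0.231] pointing down, gripper open.
Joint ranges: [-3.08, 3.08], [-0.75, 2.2], [0.22, 2.44], [-1.43, 4.57], [0, 2.65], [-2.85, 2.85]. Speed limits (rad/s): [2.79, 2.79, 3.14, 3.14, 3.14, 3.14].

## Interface

Orientations are given as a rotation vector (axis times angle).
In Python, from cell import bot gives the robot as it stands. Calls block until the motion is done:
- bot.reach(position, orientation): joint-space move of the TCP to a pose.
- bot.servo_line(position, feed=0.15, rotation=None): straight line of the TCP; rotation=None keeps the orientation; feed is the mean speed in m/s.
- bot.goto_joints(angles): joint-space move.
- bot.gripper_open() and bot.gripper_close(f_grip=None): open the fingers fully, or close them until they stop; f_grip is the grip in N (None keeps the last).
- bot.pause(seconds).
- bot.solve_ik(position, orientation): joint angles nearest the present ones, or None.
- bot.grab_frame(name): name is "side" or "top"; returns the picture (400x640x3 uint8, blue, green, red); there is no depth.
- bot.camera_info(name): a dict with "fx", "fy", "cx", "cy" (pixels), "R" (3x3) and "t" (3): a world point X has camera coordinates R X + t. Camera axes: x right, y down, z forward; pixel columns grow to the right and rows downward; lengths in m; the calibration is good to about 2 mm. A picture is of the moment at which its call begins. camera_info takes no time and is no camera call.
A pose or a line that the arm cannot do raises bot.Unreachable and nothing moves.
- bot.close_job(): hands the job in; it is judged then, once.
Trained networks look in the newest picture that a camera, given by its name, has taken for a name from the list of things; names that differ only in an ending like _2 or _b are one class to them, and where a whole thing is asked for, a point or a joint stands for the part that bears it (a point fixed in the world has none). Each returns a list of dicts, best first, with "p" (0 to 1); they miss things now and then, are a little off and sometimes report something else, mostly with a low value. They report only what shows in the picture. A call takes as long as a camera call. They do not tell look-alikes from the thing itself.
- bot.regions_of(camera, name): "pixels" (400x640 bool, what is visible of it) and "centre" ([row, column] in pixels, amid what is visible of it).
- bot.tip_of(camera, name): "centre" ([row, column] in pixels: a listed point, or the origin of a listed thing).
Readings, each from a call of its own:
- bot.current_time_s(): time.
- bot.current_joint_pos(): joint angles.
- bot.current_joint_vel(): joint speeds.
- bot.current_effort(): joint torques, N m.
- bot.current_tool_pos(): TCP position.
- bot.current_tcp_rot(): TCP orientation.
- bot.current_force(): force on the tool from outside, world axes, zero at the start.
- bot.current_wrist_torque(): the same for the moment, N m.
- bot.current_width(): finger opening in m.
- bot.current_gripper_force(): force on a finger pad.
Only numpy, scipy, OpenCV 4.12 (cv2) and the standard library are available. Lean on these libraries where they do the work, as an engineer would, in place of code of your own. Each camera call takes 0.05 s, during which the arm holds its last target. There are 200 camera calls.

## Working session

There is one attempt and no reset: what is moved stays moved. The work goes in short steps, each a Python script; the robot and the scene stay as the last script left them, time stands still between calls to the robot, and variables do not carry over. Pictures are saved under pics/ and viewed, at most 10 in all, crops included, and the job is handed in when it is done.

```bash
mkdir -p pics; ls; python3 - <<'E'
from cell import bot
import cv2,numpy as np
ims=[]
for c in("side","top"):
    im=bot.grab_frame(c);cv2.imwrite(f"pics/{c}0.png",im);i=bot.camera_info(c);print(c,{k:np.round(v,3).tolist() for k,v in i.items()})
    for n in("reel","reel_grip","spindle","hook_stand","hook_end","hook_home"):
        print(n,[(round(d["p"],2),np.round(d["centre"]).tolist()) for d in bot.tip_of(c,n)][:5])
print(bot.current_time_s(),bot.current_tcp_rot())
E
```

```text
pics
side {'fx': 397.015, 'fy': 397.015, 'cx': 317.335, 'cy': 197.492, 'R': [[-0.999, -0.053, -0.0], [-0.034, 0.644, -0.764], [0.041, -0.763, -0.645]], 't': [0.505, 0.123, 1.402]}
reel [(0.78, [177.0, 266.0]), (0.66, [176.0, 405.0]), (0.62, [202.0, 266.0]), (0.55, [198.0, 308.0]), (0.36, [257.0, 282.0])]
reel_grip [(0.97, [152.0, 267.0]), (0.85, [167.0, 309.0]), (0.73, [148.0, 405.0]), (0.65, [146.0, 366.0]), (0.58, [227.0, 235.0])]
spindle [(0.83, [198.0, 308.0])]
hook_stand [(0.65, [262.0, 300.0])]
hook_end [(0.68, [265.0, 320.0])]
hook_home [(0.64, [167.0, 308.0]), (0.61, [259.0, 286.0])]
top {'fx': 394.475, 'fy': 394.475, 'cx': 320.718, 'cy': 197.867, 'R': [[0.022, -1.0, -0.006], [-0.98, -0.02, -0.196], [0.196, 0.01, -0.981]], 't': [-0.008, 0.492, 1.237]}
reel [(0.92, [134.0, 401.0]), (0.91, [255.0, 424.0]), (0.91, [135.0, 362.0]), (0.76, [183.0, 375.0]), (0.57, [298.0, 415.0])]
reel_grip [(0.93, [252.0, 434.0]), (0.84, [171.0, 379.0]), (0.69, [118.0, 409.0]), (0.63, [121.0, 361.0]), (0.63, [302.0, 423.0])]
spindle [(0.57, [186.0, 373.0]), (0.51, [197.0, 188.0])]
hook_stand [(0.72, [185.0, 276.0])]
hook_end [(0.75, [208.0, 269.0])]
hook_home [(0.67, [164.0, 282.0])]
0.7 [-4.75400605e-01 -3.10540643e+00 -4.72688240e-05]
```

View pics/side0.png

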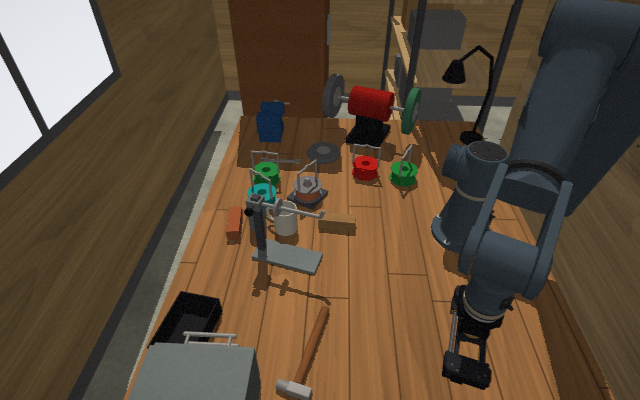

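View pics/top0.png

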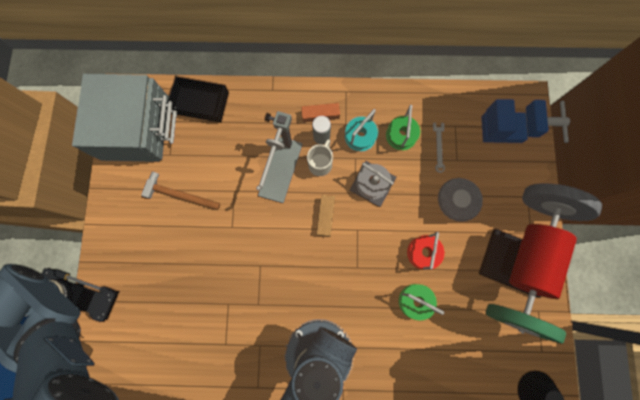

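The candidates, as top pixels (row, col): copper/grey reel (183,375), turquoise (135,362), green (134,401) and (298,415), red (255,424). Only (183,375) fits: it has grey flanges and copper wire and stands on the square spindle foot. In the side view it is at (190,308). I'll confirm it in one enlarged crop and triangulate.

```bash
cat > h.py <<'E'
from cell import bot
import cv2,numpy as np
def ray(c,rc):
    i=bot.camera_info(c);R=np.array(i["R"]);t=np.array(i["t"])
    d=R.T@np.array([(rc[1]-i["cx"])/i["fx"],(rc[0]-i["cy"])/i["fy"],1]);return -R.T@t,d/np.linalg.norm(d)
def plane(c,rc,z=0.):
    o,d=ray(c,rc);return o+d*(z-o[2])/d[2]
def tri(rs,rt):
    A=[];b=[]
    for c,rc in(("side",rs),("top",rt)):
        o,d=ray(c,rc);P=np.eye(3)-np.outer(d,d);A.append(P);b.append(P@o)
    A=np.vstack(A);b=np.hstack(b);x,r,*_=np.linalg.lstsq(A,b,rcond=None);return x,float(np.sqrt(r[0]))
def proj(c,X):
    i=bot.camera_info(c);p=np.array(i["R"])@X+i["t"];return np.array([i["cy"]+i["fy"]*p[1]/p[2],i["cx"]+i["fx"]*p[0]/p[2]])
E
python3 - <<'E'
from h import *
np.set_printoptions(precision=4,suppress=True)
cand={"reel":(183,375),"reel_grip":(171,379),"spindle":(186,373),"hook_stand":(185,276),"hook_end":(208,269),"hook_home":(164,282)}
for n,g in cand.items():
    T=[np.array(d["centre"]) for d in bot.tip_of("top",n)]
    if not T: continue
    T=min(T,key=lambda p:np.hypot(*(p-g)))
    zz={"reel":.012,"reel_grip":.148}.get(n,0)
    X=plane("top",T,zz);q=proj("side",X)
    S=[np.array(d["centre"]) for d in bot.tip_of("side",n)]
    S=min(S,key=lambda p:np.hypot(*(p-q)))
    print(n,"top",X,"side",plane("side",S,zz),"tri",tri(S,T),"pxdiff",S-q)
for c in("side","top"):
    for n in("mug","compound_bar","compound_bar2","spray_can"):
        print(c,n,[(round(d["p"],2),plane(c,d["centre"])[:2]) for d in bot.tip_of(c,n)][:2])
a=cv2.imread("pics/side0.png")[130:220,260:350];b=cv2.imread("pics/top0.png")[140:230,330:420]
cv2.imwrite("pics/crop.png",cv2.resize(np.hstack([a,b]),(800,400),interpolation=cv2.INTER_CUBIC))
E
```

```text
reel top [ 0.5538 -0.1792  0.012 ] side [ 0.5511 -0.1412  0.012 ] tri (array([ 0.5583, -0.1831, -0.0223]), 0.005335898862103245) pxdiff [6.3069 0.0038]
reel_grip top [ 0.5594 -0.1733  0.148 ] side [ 0.5454 -0.1603  0.148 ] tri (array([ 0.5535, -0.173 ,  0.1416]), 0.01052414298312105) pxdiff [2.1891 3.5267]
spindle top [ 0.5471 -0.1726  0.    ] side [ 0.5503 -0.1602 -0.    ] tri (array([ 0.5507, -0.1742, -0.0121]), 0.0010865338140227845) pxdiff [ 2.0073 -1.0316]
hook_stand top [0.5443 0.1578 0.    ] side [0.5538 0.1639 0.    ] tri (array([ 0.5504,  0.1584, -0.0079]), 0.005917426476557821) pxdiff [ 1.3024 -3.0217]
hook_end top [0.4643 0.1779 0.    ] side [0.4882 0.1768 0.    ] tri (array([ 0.4768,  0.1771, -0.0034]), 0.016669057942682454) pxdiff [-0.5525 -7.3647]
hook_home top [0.6183 0.1407 0.    ] side [0.6022 0.154  0.    ] tri (array([ 0.6122,  0.1427, -0.0095]), 0.01208740050607945) pxdiff [3.2415 4.3402]
side mug [(0.7, array([ 0.6125, -0.0049]))]
side compound_bar [(0.69, array([0.7986, 0.0152])), (0.56, array([ 0.4388, -0.0193]))]
side compound_bar2 [(0.69, array([0.7986, 0.0152])), (0.56, array([ 0.4388, -0.0193]))]
side spray_can [(0.43, array([0.7126, 0.0178]))]
top mug [(0.19, array([ 0.5936, -0.193 ]))]
top compound_bar [(0.8, array([ 0.4392, -0.0067])), (0.75, array([0.7982, 0.0112]))]
top compound_bar2 [(0.8, array([ 0.4392, -0.0067])), (0.75, array([0.7982, 0.0112]))]
top spray_can [(0.57, array([0.7216, 0.0088])), (0.23, array([0.4844, 0.4584]))]
```

View pics/crop.png

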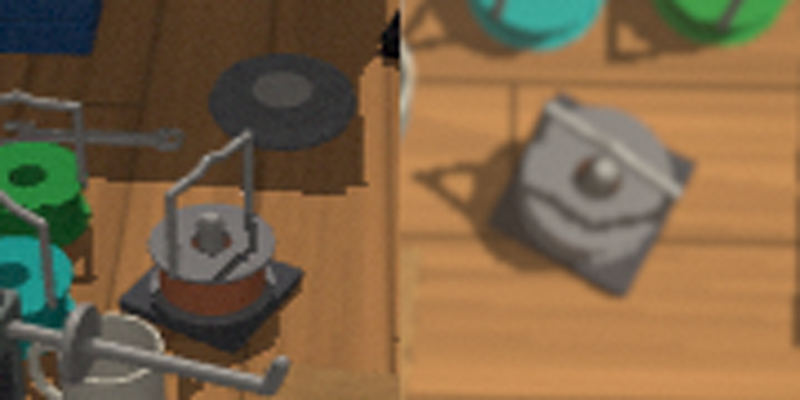

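The crop confirms it: copper drum, grey flanges, on the spindle foot. In the full top image the bar runs from about (163,363) to (183,393). In the side image it runs from about (173,298) to (161,316). Next I'll look at the arm for heading and a first height estimate.

```bash
python3 - <<'E'
from h import *
np.set_printoptions(precision=4,suppress=True)
A=tri((172.8,298.3),(183.2,393.5));B=tri((161.05,315.8),(163.2,363.1))
A2=tri((172.8,298.3),(163.2,363.1))
print(A,B,A2)
for q in((163.2,363.1),(183.2,393.5)):print("top",plane("top",q,.142))
for q in((172.8,298.3),(161.05,315.8)):print("side",plane("side",q,.142))
a=cv2.imread("pics/side0.png")[180:280,240:340];b=cv2.imread("pics/top0.png")[105:205,240:340]
cv2.imwrite("pics/crop2.png",cv2.resize(np.hstack([a,b]),(800,400),interpolation=cv2.INTER_CUBIC))
E
```

```text
(array([ 0.57  , -0.237 ,  0.0545]), 0.03478380569750139) (array([ 0.539 , -0.1147,  0.2157]), 0.03310492309910388) (array([ 0.5823, -0.1257,  0.1456]), 0.0020399866345403466)
top [ 0.5848 -0.1262  0.142 ]
top [ 0.5236 -0.2185  0.142 ]
side [ 0.5814 -0.1297  0.142 ]
side [ 0.5225 -0.2067  0.142 ]
```

View pics/crop2.png

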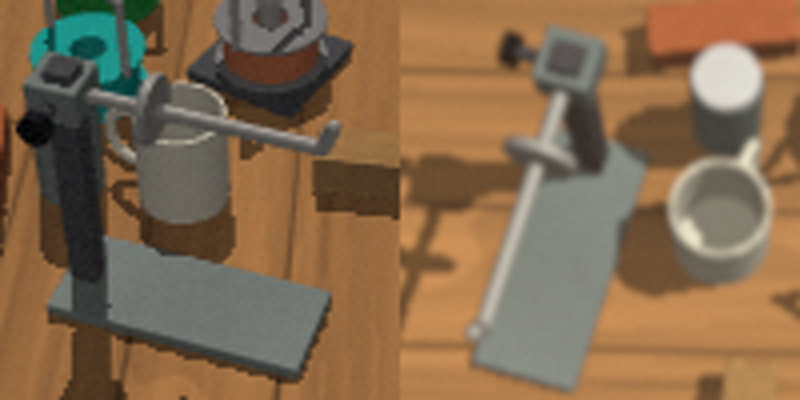

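The arm runs from the upturned end (side (217,321), top (187,260)) to the backplate (side (207,279), top (144,275)). The mug stands beside it, well clear of the arm's line.

```bash
python3 - <<'E'
from h import *
np.set_printoptions(precision=4,suppress=True)
E=tri((216.5,321),(187.5,259.7));P=tri((207,278.7),(143.7,275.5));print("elbow",E,"plate",P)
f=lambda a:np.degrees(np.arctan2(a[1],a[0]))
print(f(P[0]-E[0]),np.linalg.norm((P[0]-E[0])[:2]))
T=lambda x,y:plane("top",(105+y/4,240+(x-400)/4),.012)
S=lambda x,y:plane("side",(180+y/4,240+x/4),.012)
e1=T(645,160);e2=T(575,388);e3=T(472,362);print("foot top",e1,e2,e3,f(e1-e2))
s1=S(328,292);s2=S(298,372);s3=S(50,308);print("foot side",s1,s2,s3,f(s3-s2))
# shape-based stand yaw and arm check
for z in(.18,.19,.2,.21,.22,.23):
    a=plane("top",(187.5,259.7),z);b=plane("top",(143.7,275.5),z);c=plane("side",(216.5,321),z);d=plane("side",(207,278.7),z)
    print(z,a[:2],c[:2],b[:2],d[:2],f(b-a),f(d-c),np.linalg.norm(b-a))
u=np.array([np.cos(np.radians(56)),np.sin(np.radians(56))])
for s in(1,-1):
  for k in(0,1):
    for yaw in(56,):
      g=np.array([.553,-.172])+s*.031*u
      # tool z down; tool x along bar
      x=np.array([*(u*(1-2*k)),0]);z=np.array([0,0,-1.]);R=np.c_[x,np.cross(z,x),z]
      print(s,k,bot.solve_ik([*g,.142],cv2.Rodrigues(R)[0].ravel()))
E
```

```text
elbow (array([0.4857, 0.1751, 0.2147]), 0.00010207080481498647) plate (array([0.616 , 0.1363, 0.2119]), 0.003068805542917095)
-16.572269074019545 0.1359205925028452
foot top [0.684 0.074 0.012] [0.483  0.1263 0.012 ] [0.5035 0.2138 0.012 ] -14.600191739608599
foot side [0.4831 0.1338 0.012 ] [0.5029 0.2186 0.012 ] [0.7093 0.1633 0.012 ] -15.008344811352508
0.18 [0.4935 0.181 ] [0.4872 0.1379] [0.6292 0.1405] [0.6204 0.1016] -16.617994117619762 -15.237456159746614 0.1416259548350667
0.19 [0.4913 0.1793] [0.4867 0.1486] [0.6258 0.1391] [0.6183 0.1128] -16.617994117619748 -15.237456159746658 0.1403717592874889
0.2 [0.489  0.1776] [0.4863 0.1593] [0.6224 0.1378] [0.6162 0.1239] -16.61799411761976 -15.237456159746683 0.13911756373991113
0.21 [0.4868 0.1759] [0.4858 0.1701] [0.6189 0.1365] [0.6142 0.1351] -16.61799411761975 -15.237456159746683 0.1378633681923334
0.22 [0.4846 0.1742] [0.4854 0.1808] [0.6155 0.1351] [0.6121 0.1463] -16.617994117619748 -15.237456159746635 0.1366091726447557
0.23 [0.4823 0.1725] [0.4849 0.1916] [0.612  0.1338] [0.61   0.1575] -16.617994117619737 -15.237456159746614 0.1353549770971779
1 0 [-0.4408  0.5925  1.6064  0.      0.9426  0.1527]
1 1 None
-1 0 [-0.5492  0.5728  1.6522  0.      0.9166  0.0442]
-1 1 None
```

Arm: height about 0.213 m, heading −15.2°, stand origin (0.551, 0.157). I'll grip the handle 31 mm off its middle, so the fingers clear the hook's arm.

```bash
cat >> h.py <<'E'
np.set_printoptions(precision=4,suppress=True)
def ori(deg):  # tool down, tool x at heading deg
    a=np.radians(deg);x=np.array([np.cos(a),np.sin(a),0]);z=np.array([0,0,-1.])
    return cv2.Rodrigues(np.c_[x,np.cross(z,x),z])[0].ravel()
def u(deg): a=np.radians(deg);return np.array([np.cos(a),np.sin(a),0])
def st(m=""): print(m,"t",round(bot.current_time_s(),2),"p",np.array(bot.current_tool_pos()),"F",np.array(bot.current_force()),"M",np.array(bot.current_wrist_torque()),"w",round(bot.current_width(),4),"gf",round(bot.current_gripper_force(),1))
YAW=-15.2; O=np.array([.5513,.1573,0])
E
python3 - <<'E'
from h import *
print("post",tri((179.05,307.25),(177.1,375.7)))
g=np.array([.5535,-.171,0])+.031*u(56)
bot.reach(g+[0,0,.25],ori(56));st()
bot.servo_line(g+[0,0,.134],feed=.12);st("down")
bot.gripper_close(f_grip=5);bot.pause(.2);st("closed")
a=bot.grab_frame("side");b=bot.grab_frame("top")
cv2.imwrite("pics/g.png",cv2.resize(np.hstack([a[120:220,250:350],b[110:210,320:420]]),(800,400),interpolation=cv2.INTER_CUBIC))
E
```

```text
post (array([ 0.5549, -0.1721,  0.083 ]), 0.002676241994262771)
 t 4.63 p [ 0.571  -0.1444  0.25  ] F [-0.4914  0.4448 -0.239 ] M [-0.0903  0.0639 -0.0156] w 0.0868 gf 0.0
down t 5.75 p [ 0.5714 -0.1455  0.1347] F [ 0.5815 -0.8065  0.0629] M [-0.0681  0.1168  0.0146] w 0.0871 gf 0.0
closed t 7.18 p [ 0.5706 -0.1451  0.1339] F [-0.3409  1.1971 -0.355 ] M [0.081  0.1412 0.0101] w 0.0088 gf 5.0
```

View pics/g.png

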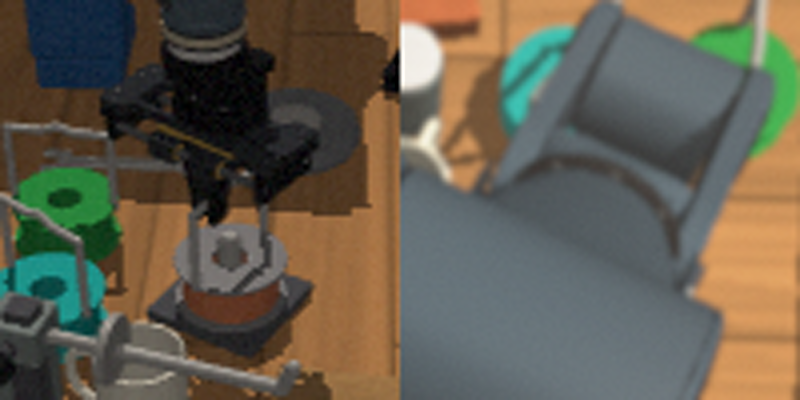

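The bar is held (width 8.8 mm) with negligible side force. Firm grip, then a slow lift.

```bash
python3 - <<'E'
from h import *
bot.gripper_close(f_grip=55);bot.pause(.1);st("grip")
p=np.array(bot.current_tool_pos());p=np.array([p[0],p[1],.134])
for z in(.15,.18,.21,.247):
    bot.servo_line([p[0],p[1],z],feed=.06);st("lift")
bot.pause(.2)
a=bot.grab_frame("side");b=bot.grab_frame("top")
for c in("side","top"): print(c,[(round(d["p"],2),np.round(d["centre"],1)) for d in bot.tip_of(c,"reel_grip")][:6],[(round(d["p"],2),np.round(d["centre"],1)) for d in bot.tip_of(c,"reel")][:6])
cv2.imwrite("pics/l.png",cv2.resize(a[80:220,230:370],(600,600),interpolation=cv2.INTER_CUBIC))
E
```

```text
grip t 7.6 p [ 0.5707 -0.1452  0.1339] F [-0.1911  0.2209  0.0756] M [ 0.0878  0.1796 -0.028 ] w 0.0075 gf 55.0
lift t 8.02 p [ 0.5711 -0.1455  0.1506] F [ 0.952  -0.0038 -3.3946] M [-0.0124  0.0619 -0.0162] w 0.0073 gf 55.0
lift t 8.67 p [ 0.5706 -0.1452  0.1802] F [-0.6179 -0.0455 -3.8913] M [-0.0259  0.0389  0.0023] w 0.0076 gf 55.0
lift t 9.32 p [ 0.5706 -0.1451  0.2102] F [ 0.591   0.6546 -3.299 ] M [ 0.0146  0.0713 -0.0388] w 0.0075 gf 55.0
lift t 10.08 p [ 0.5704 -0.1451  0.2469] F [-0.4625 -0.6615 -4.7122] M [-0.0012  0.0687 -0.0228] w 0.0072 gf 55.0
side [(0.8, array([151.6, 264.6])), (0.75, array([140.5, 305.6])), (0.71, array([143.5, 364.7])), (0.71, array([148.5, 407.8])), (0.66, array([173.7, 258.2]))] [(0.94, array([171.1, 362. ])), (0.83, array([201.2, 262.2])), (0.78, array([176. , 268.4])), (0.62, array([171.7, 306.3])), (0.59, array([173.4, 406. ]))]
top [(0.9, array([251.4, 434. ])), (0.73, array([304.3, 425.1])), (0.55, array([123.8, 362.2])), (0.28, array([165.9, 321.2]))] [(0.9, array([300.2, 413.8])), (0.72, array([135. , 359.2])), (0.64, array([253.6, 424.4]))]
```

View pics/l.png

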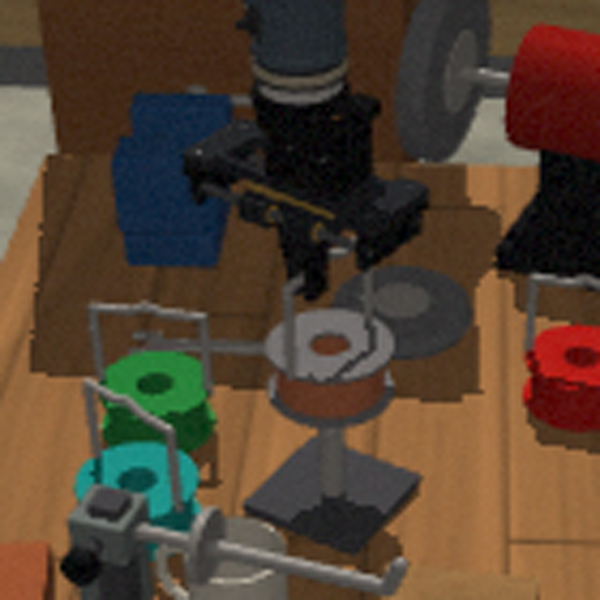

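Lifted clear and upright: reel at crop (330,380), post visible below it. Now carry it to the free end of the arm with the bar across it, thread the loop over the tip, and check forces.

```bash
cat >> h.py <<'E'
def S(x,y,z): return O+x*u(YAW)+y*u(YAW+90)+[0,0,z]
E
python3 - <<'E'
from h import *
h=ori(YAW+90);Z=.252
print("grip seen side vs exp",proj("side",np.array([.5704,-.1451,.261])-.031*u(56)))
bot.servo_line(S(-.135,-.10+.031,Z),feed=.15,rotation=h);st("wp")
bot.servo_line(S(-.12,.031,Z),feed=.12);bot.pause(.2);st("end")
f0=np.array(bot.current_force())
for x in(-.10,-.085,-.07,-.055,-.04,-.02):
    bot.servo_line(S(x,.031,Z),feed=.06);f=np.array(bot.current_force())
    if np.linalg.norm(f-f0)>5: st("STOP");break
st("in");bot.pause(.2)
a=bot.grab_frame("side");b=bot.grab_frame("top")
cv2.imwrite("pics/in.png",cv2.resize(np.hstack([a[150:270,230:350],b[110:230,210:330]]),(800,400),interpolation=cv2.INTER_CUBIC))
E
```

```text
grip seen side vs exp [138.6296 306.3684]
wp t 12.86 p [0.4034 0.1257 0.252 ] F [ 0.0181 -0.3048 -2.8843] M [ 0.0048  0.028  -0.0113] w 0.0077 gf 55.0
end t 14.05 p [0.4434 0.2181 0.252 ] F [-0.0052 -0.9119 -3.0884] M [-0.0381  0.0311  0.0382] w 0.0074 gf 55.0
in t 16.62 p [0.5403 0.1923 0.2518] F [-0.2476  0.6027 -4.0979] M [-0.0647  0.0955  0.0152] w 0.0074 gf 55.0
```

View pics/in.png

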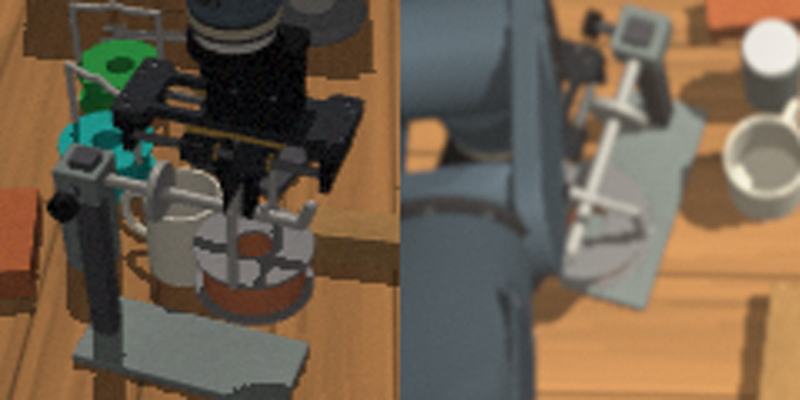

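The arm passes through the loop near the bar's middle: top crop (600,197), side crop (240,200). Now lower gently and feel for contact.

```bash
cat >> h.py <<'E'
def F(n=8):
    r=[]
    for _ in range(n): r.append(bot.current_force());bot.pause(.02)
    return np.mean(r,0)
E
python3 - <<'E'
from h import *
bot.servo_line(S(-.02,.031,.230),feed=.04);bot.pause(.15);f0=F(12);print(f0)
z=.230
while z>.168:
    z-=.0015;bot.servo_line(S(-.02,.031,z),feed=.02);f=F(5);d=f-f0;print(round(z,4),d)
    if d[2]>2 or np.linalg.norm(d)>6: break
st("touch")
E
```

```text
[-0.1386  0.0871 -3.2645]
0.2285 [-0.0321 -0.2569 -0.0638]
0.227 [ 0.0643 -0.1049  0.3628]
0.2255 [-0.0484  0.0158 -0.2713]
0.224 [ 0.233  -0.1641 -0.3994]
0.2225 [ 0.1875 -0.0414  0.3303]
0.221 [ 0.0077 -0.0273  0.1945]
0.2195 [ 0.3142 -0.2347 -0.2064]
0.218 [0.3962 0.0164 0.2611]
0.2165 [ 0.4284 -0.6631  0.0788]
0.215 [ 0.0747 -0.3201  0.1242]
0.2135 [-0.0498 -0.1177 -0.1778]
0.212 [ 0.1942  0.001  -0.2775]
0.2105 [-0.8021 -0.335   2.7923]
touch t 22.3 p [0.5403 0.1924 0.2109] F [-0.7886 -0.2853  0.3851] M [-0.1686  0.1597 -0.0507] w 0.0073 gf 55.0
```

Contact at TCP z ≈ 0.2105, so the arm is at about 0.214 m, which agrees with vision. Release and rise.

```bash
python3 - <<'E'
from h import *
bot.gripper_open();bot.pause(.3);st("open")
bot.servo_line(S(-.02,.031,.30),feed=.10);st("up")
a=bot.grab_frame("side")
for c in("side","top"):
    if c=="top": bot.grab_frame(c)
    print(c,"exp",proj(c,S(-.02,0,.2245)),[(round(d["p"],2),np.round(d["centre"],1)) for d in bot.tip_of(c,"reel_grip")][:7])
cv2.imwrite("pics/rel.png",cv2.resize(a[150:270,230:350],(600,600),interpolation=cv2.INTER_CUBIC))
E
```

```text
open t 24.03 p [0.5401 0.1925 0.2105] F [-0.0489  0.5511 -0.7901] M [-0.0925  0.0841  0.0088] w 0.087 gf 0.0
up t 25.07 p [0.5396 0.1924 0.2993] F [ 0.2714 -0.6052  0.027 ] M [-0.099   0.1122  0.0037] w 0.0874 gf 0.0
side exp [210.5043 305.2873] [(0.83, array([150.6, 407.3])), (0.72, array([151.5, 263.8])), (0.66, array([213.4, 306.9])), (0.65, array([169.7, 256.7])), (0.61, array([144.8, 365.5]))]
top exp [170.974  264.3952] [(0.94, array([119.8, 407.8])), (0.84, array([305.7, 424.2])), (0.73, array([252.3, 435.8])), (0.69, array([169.2, 264. ])), (0.63, array([123.4, 364.6]))]
```

View pics/rel.png

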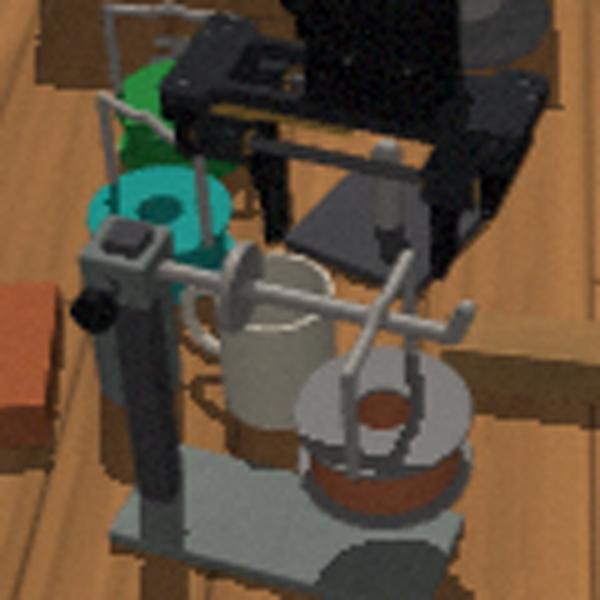

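It hangs free and upright out on the arm (bar at crop (385,300)). Now turn the tool 90° so the open fingers straddle the arm behind both ends of the bar, and push slowly.

```bash
python3 - <<'E'
from h import *
q0=bot.current_joint_pos()
best=None
for k in(0,180):
    q=bot.solve_ik(S(-.052,0,.30),ori(YAW+k))
    if q is not None and (best is None or abs(q[5]-q0[5])<best[0]): best=(abs(q[5]-q0[5]),k,q)
print(best);r=ori(YAW+best[1])
bot.servo_line(S(-.052,0,.30),feed=.06,rotation=r);st("turned")
bot.servo_line(S(-.052,0,.214),feed=.08);bot.pause(.2);st("down");f0=F(10)
ax=u(YAW);x=-.052
while x<.056:
    x+=.005 if x<.042 else .0015
    bot.servo_line(S(x,0,.214),feed=.03 if x<.04 else .015)
    d=F(3)-f0
    if x>.03 or abs(d@ax)>1.5: print(round(x,4),d,d@ax)
    if -d@ax>3: break
bot.pause(.3);st("pushed")
a=bot.grab_frame("side");b=bot.grab_frame("top")
for c in("side","top"):
    print(c,"exp",proj(c,S(.0655,0,.2245)),[(round(d["p"],2),np.round(d["centre"],1)) for d in bot.tip_of(c,"reel_grip")][:7])
cv2.imwrite("pics/push.png",cv2.resize(np.hstack([a[150:270,230:350],b[100:220,210:330]]),(800,400),interpolation=cv2.INTER_CUBIC))
E
```

```text
(np.float64(1.5408586991401454), 0, array([ 0.1175,  0.3188,  1.5827, -0.    ,  1.2401,  1.9536]))
turned t 26.99 p [0.5012 0.171  0.3   ] F [ 0.1985  0.0004 -0.1986] M [-0.0264  0.1889 -0.0232] w 0.0867 gf 0.0
down t 28.42 p [0.5014 0.171  0.2145] F [ 0.6384  0.7276 -0.8586] M [-0.0033  0.2038  0.0311] w 0.0867 gf 0.0
0.033 [-0.5008 -0.2863  0.0495] -0.40821145158604794
0.038 [-0.6862  0.2573  0.0211] -0.7296298079010156
0.043 [-0.9664  0.5264  0.0109] -1.0705916807592535
0.0445 [-1.0548  0.7424  0.3947] -1.2125510028160085
0.046 [-3.6581  0.6817  1.6943] -3.708840186604078
pushed t 36.62 p [0.5952 0.1454 0.2139] F [-4.5387  1.4537  1.6283] M [ 0.1506  0.916  -0.1016] w 0.0871 gf 2.3
side exp [204.4468 278.0638] [(0.83, array([172.9, 260.1])), (0.82, array([150.4, 266.6])), (0.8, array([151.1, 408.9])), (0.71, array([205.1, 282.1])), (0.61, array([146.4, 366.3]))]
top exp [143.4723 273.5645] [(0.95, array([120.6, 408.7])), (0.94, array([303.4, 426.7])), (0.66, array([123.6, 364.6])), (0.63, array([251.3, 432.1])), (0.59, array([157.4, 279.3])), (0.57, array([163.6, 316.8])), (0.47, array([144.5, 273.6]))]
```

View pics/push.png

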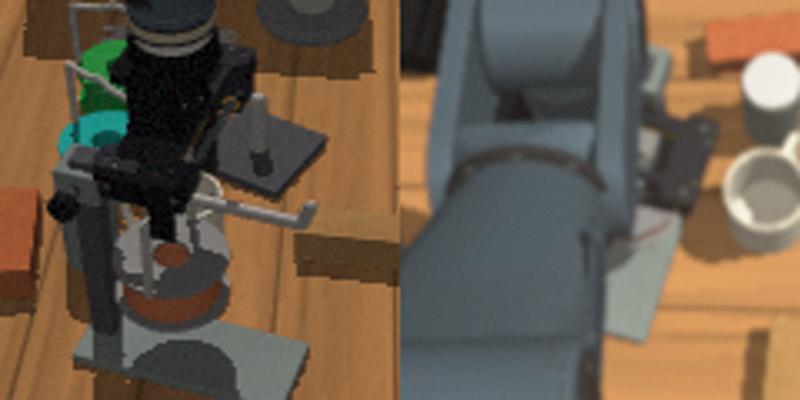

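Firm stop of about 4 N at about the home position, and the reel is against the backplate. Back off, rise, and verify with a clear view.

```bash
python3 - <<'E'
from h import *
bot.servo_line(S(.038,0,.214),feed=.02);st("back1")
bot.servo_line(S(.015,0,.214),feed=.04);st("back")
bot.servo_line(S(.0,0,.31),feed=.10);st("up")
bot.servo_line(S(-.16,.0,.33),feed=.15)
a=bot.grab_frame("side");b=bot.grab_frame("top")
for c in("side","top"):
    print(c,"exp",proj(c,S(.0655,0,.2245)),proj(c,S(.0555,0,.2245)),[(round(d["p"],2),np.round(d["centre"],1)) for d in bot.tip_of(c,"reel_grip")][:7])
cv2.imwrite("pics/fin.png",cv2.resize(np.hstack([a[180:260,245:325],b[100:180,230:310]]),(800,400),interpolation=cv2.INTER_CUBIC))
E
```

```text
back1 t 37.37 p [0.5886 0.1472 0.2143] F [-0.7035  0.2123  0.6366] M [-0.0223  0.1763 -0.0125] w 0.0871 gf 0.0
back t 38.09 p [0.566  0.1534 0.2142] F [ 0.4499 -0.7005 -0.3643] M [0.0014 0.2136 0.0025] w 0.087 gf 0.0
up t 39.22 p [0.5509 0.1572 0.3092] F [ 0.1744  0.9131 -0.0561] M [-0.0402  0.2253 -0.0095] w 0.0869 gf 0.0
side exp [204.4468 278.0638] [205.1444 281.1987] [(0.98, array([172.9, 257.7])), (0.92, array([150.3, 264.8])), (0.9, array([206.6, 280.5])), (0.84, array([152.8, 405.6])), (0.65, array([145.8, 363.7]))]
top exp [143.4723 273.5645] [146.6491 272.5053] [(0.97, array([124.2, 360.1])), (0.94, array([304.3, 424.1])), (0.91, array([122.3, 406.5])), (0.88, array([251.7, 432.3])), (0.71, array([145.4, 271.8]))]
```

View pics/fin.png

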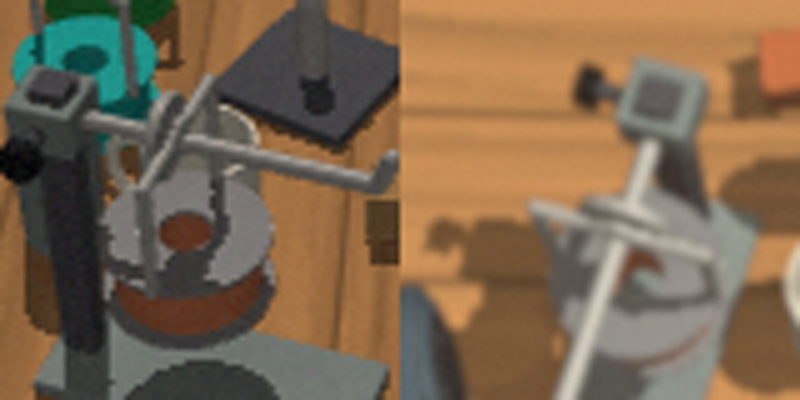

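The bar appears against or within about 2 mm of the plate (side crop (183,130), plate (168,122)). One slightly firmer nudge will show whether the stop is rigid, meaning the handle is home.

```bash
python3 - <<'E'
from h import *
bot.servo_line(S(.005,0,.30),feed=.2)
bot.servo_line(S(.015,0,.214),feed=.12);bot.servo_line(S(.036,0,.214),feed=.05);bot.pause(.15);f0=F(8);x=.036
while x<.056:
    x+=.0015;bot.servo_line(S(x,0,.214),feed=.015);d=F(4)-f0;print(round(x,4),d@u(YAW))
    if -d@u(YAW)>8: break
st("stop")
bot.servo_line(S(.035,0,.214),feed=.02);bot.servo_line(S(.01,0,.214),feed=.05);bot.servo_line(S(-.01,0,.31),feed=.12);bot.pause(.3)
bot.servo_line(S(-.10,0,.33),feed=.2)
for c in("side","top"):
    bot.grab_frame(c);print(c,[(round(d["p"],2),np.round(d["centre"],1)) for d in bot.tip_of(c,"reel_grip")])
st()
E
```

```text
0.0375 -0.13523628219251316
0.039 0.09188715472432993
0.0405 0.366292658497168
0.042 0.1063122649894177
0.0435 0.21412231708619886
0.045 -0.595736600258299
0.0465 -3.863639760762844
0.048 -6.73639241535575
0.0495 -9.086403049587389
stop t 46.21 p [0.5953 0.1453 0.2135] F [-8.8042  2.6087  4.07  ] M [ 0.4378  1.6281 -0.0995] w 0.0874 gf 4.7
side [(0.94, array([204.6, 280.1])), (0.9, array([154.5, 264.3])), (0.8, array([173.7, 258.8])), (0.73, array([144.2, 364.7])), (0.66, array([160.6, 281.6])), (0.63, array([148.3, 407.1]))]
top [(0.98, array([303.9, 424.6])), (0.86, array([146.7, 275.2])), (0.81, array([249.1, 436.2])), (0.69, array([122.6, 362.6])), (0.64, array([119., 409.]))]
 t 49.81 p [0.456  0.1832 0.3296] F [ 0.6848  0.6454 -0.0489] M [-0.0531  0.1753  0.0308] w 0.087 gf 0.0
```

The stop is rigid: the commanded push went further but the tool stayed at the same place, so the handle is home. Handing in.

```bash
python3 -c "
from h import *
bot.pause(1);print(bot.close_job())"
```

```text
the job is handed in; nothing more can be done
None
```

The reel hangs by the middle of its handle on the hook's arm, pushed back to a rigid stop at the backplate, and the job is handed in at about 51 s; no verdict came back.

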